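# Index the boring jig to its next hole

### The arm

A 6-joint arm with a two-finger parallel gripper is mounted at the origin on the work surface; the furniture and walls round the work are solid. World frame = base frame: x ahead of the robot, y to its left, z up, the work surface at z = 0. Lengths are in mm, angles in degrees, forces in N, time in s.
With the tool pointing down it reaches from about 350 to 850 mm from the base axis. Payload 8.1 kg.
Tool frame: the origin (TCP) lies on the centre line of the jaws, within the pads' length; the fingertips stand 22 mm ahead of it and the grasp point (between the pads) lies 3 mm ahead of it; z points along the fingers, y is the line along which they close (so a half turn about z gives the same grasp; the last joint's range is limited). The gripper opens to 93 mm and grips with 3 to 60 N. Pads are 15 mm wide; open, the fingers measure 128 mm over their backs; the gripper's body (75 mm by 188 mm) begins 65 mm behind the grasp point.
Start: joints at [67.987, 7.471, 85.268, -0, 87.261, -4.893], TCP at [176.602, 573.426, 240.635] pointing down, gripper open.
Joint ranges: [-169.43, 169.43], [-51.17, 129.36], [1.28, 143.12], [-76.62, 256.62], [0, 156.53], [-152.29, 152.29]. Speed limits (degrees/s): [136.94, 136.94, 159.86, 180, 180, 180].

### API

Orientations are given as [roll, pitch, yaw] about the fixed x, y, z axes, in that order (R = Rz(yaw) Ry(pitch) Rx(roll)).
In Python, from cell import telemetry, imaging, robot gives the robot as it stands.
- The arm moves only by the shell command python3 -m pendant 'ROWS' [FORCE]. ROWS is JSON, a list of rows, each a list of 3 entries, a list of its own where there are three numbers: the shift along the tool's x, y, z in mm, then the turn, a rotation vector about the tool's x, y, z in rad, then the closure, from 0 (fully open) to 1 (shut). In form: [[[dx, dy, dz], [wx, wy, wz], grip], ...]. A call has exactly 10 rows; each row is the pose to reach, as a shift and turn from the pose commanded when the call began, along the tool's axes at that moment; what a row does not reach only later rows make up. A row lasts 1/8 s, in which the tool goes at most 62.5 mm and 10.7 degrees, less where a joint would pass 70% of its speed; a pose out of reach is approached as far as the arm can. A call with a gripper value outside its range is refused whole. The fingers move at their own pace and stop on an object; FORCE is the grip in N (left out, the last holds). Time passes only in rows, so rows that repeat a pose let the fingers close, or fill a call up. It gives the time, the measured TCP pose, the force, the opening and the grip force at its end, in the units of the state.
- telemetry.read_state(): the state, without advancing time (a new reading comes with each control period).
- imaging.grab_frame(name): name is "side" or "top"; returns (picture, depth): 384x512x3 uint8, blue, green, red; 384x512 float32, mm along the optical axis (not along the pixel's ray), 0 where there is no reading.
- imaging.camera_params(name): a dict with "fov_y" (degrees; the focal length in pixels is half the picture's height over the tangent of half this angle, whatever the lens; pixels are square), "cx", "cy" (the principal point, pixels), "R" (3x3) and "t" (3): a world point X has camera coordinates R X + t. Camera axes: x right, y down, z forward; pixel columns grow to the right and rows downward; lengths in mm; the calibration is good to about 2 mm. A picture is of the moment at which its call begins. camera_params takes no time and is no camera call.
- robot.close_job(): hands the job in; it is judged then, once.
The state is a dict: "time": time; "qpos": joint angles; "qvel": joint speeds; "effort": joint torques, N m; "tool_pos": TCP position; "tool_rot": TCP orientation; "wrist_force": force on the tool from outside, world axes, zero at the start; "ft_torque": the same for the moment, N m; "finger_gap": finger opening in mm; "gripper_force": force on a finger pad.
Only numpy, scipy, OpenCV 4.12 (cv2) and the standard library are available. Lean on these libraries where they do the work, as an engineer would, in place of code of your own. Each camera call takes 0.05 s, during which the arm holds its last target. There are 200 camera calls.

### The job

The first of five holes is bored in the wooden disc, and the sled of the boring jig was pulled back to clear the chips. Slide the sled along its rails, without turning the plate, until the brass pointer stands on the red band of the blue drill guide; then turn the black T-bar knob clockwise, seen from above, counting three clicks of the spring ball (three clicks make a fifth of a turn) without running on past the third. Finish with the gripper still holding the knob steady on that third stop and the pointer on the red band, ready for the drill, and leave the things lying around where they are.

Things in the scene. Friction and masses are not known exactly. Their poses are not given: they have to be found in the camera images.
- slideway: Grey steel base 90 x 306 x 10 mm with two rails, fixed to the bench: x across it, y along it (the sled's way), z up. Origin at bench height on its middle line, 146 mm from its +y end, 160 mm from its -y end. Behind it the saw blade stands upright in the plane x = 0.49 of the robot, from y = -0.5 (steel riving knife) to 0.33, up to 0.34 m high: keep clear of it.
- sled (a joint): Position of the aluminium sled along the slideway in m: the knob's axis stands over the slideway's point (0, this value). Grows toward the slideway's +y; travel -0.056 to +0.080. About 5 N of friction, stays where it is left, cannot lift or turn. It is moved by dragging or pushing the knob: the ball detent keeps the plate from turning meanwhile.
- pointer_tip (a point): Tip of the brass pointer cone on the sled's near edge, 73 mm to -x and 45 mm to +y of the knob's axis, 16.5 mm above the bench.
- drill_guide: Fixed blue bracket 62 x 90 x 78 mm that stands on the bench at the near (-x) side of the slideway, square to it (its x and y are those of the slideway): a foot, a column and an arm with a steel drill bush above the disc. Origin on the bench below the bush's centre, which is 35 mm to -x of the line on which the knob's axis travels. The arm's top is 74 mm, the bush's top 78 mm above the bench.
- red_band (a point): Middle of the red band, 12 mm wide along y and 36 mm long along x, painted on the drill guide's foot 8 mm above the bench; x and y as for the slideway. It lies 45 mm to +y of the bush. The pointer tip stands on the band when it is within 6 mm of this point along y; then the disc's holes pass under the bush.
- index_plate (a joint): Angle of the dividing plate with disc and knob, rad: 0 on the stop where it starts, growing clockwise seen from above. 15 scallops round its steel edge (109 mm across) and a spring ball make a stop every 0.4189 rad (24 degrees); the third is at 1.2566. Leaving a stop takes about 0.2 N m; half way to the next the plate snaps on. Wooden disc on it: 92 mm across, top at 57 mm.
- index_knob: Black T-bar knob on the plate's axis: a bar 72 mm long (along its x), 22 mm thick (along its y, grip it across this), 32 mm high (white line on its +x half). Origin in the middle of the bar, 107 mm above the bench (bar from 91 to 123 mm). z up. At plate angle 0 its x points 0.30 rad (17 degrees) anticlockwise from the slideway's x; it turns with the plate; a 30 N grip turns it safely.
- nail_tin: Open tin of nails, 75 mm across, 115 mm high; bystander. Origin under its middle.
- tape_measure: Yellow and black tape measure, 36 x 79 x 64 mm; bystander. Origin under its middle.
- masking_tape: Roll of cream masking tape, 110 mm across, 25 mm high; bystander. Origin under its middle.
- sanding_block: Cork sanding block, 65 x 112 x 32 mm; bystander. Origin under its middle.

How it is judged (in metres and radians):
On the way, in this order (a step that is already met when the one before it is completed fails the run):
1. the sled stands with its pointer on the red band, the plate still on its first stop (y of pointer_tip in the frame of red_band between -0.006 and 0.006 m and value of joint index_plate between -0.12 and 0.12 rad), for 0.2 s.
2. the plate has come round to the third stop (value of joint index_plate between 1.1766 and 1.3366 rad), for 0.3 s.
At the end, for the whole second after the job is handed in: the pointer tip is within 6 mm of the middle of the red band along the slideway, the plate stands still within 0.06 rad of its third stop (1.257 rad), and the fingers hold the knob with more than 2 N (y of pointer_tip in the frame of red_band between -0.006 and 0.006 m and value of joint index_plate between 1.1966 and 1.3166 rad and velocity of joint index_plate between -0.1 and 0.1 rad/s and contact force between the fingers and index_knob above 2 N); the arm keeps its last pose, push and grip.
It fails at once if the plate is turned on past the third stop, over the crest toward the fourth (value of joint index_plate above 1.466 rad).
It fails at once if the plate is turned back, anticlockwise, over the crest before its first stop (value of joint index_plate below -0.209 rad).
It fails at once if one of the things lying around (nail tin, tape measure, masking tape, sanding block) is knocked more than 2 cm out of place (distance of any of nail_tin, tape_measure, masking_tape, sanding_block from where it was at the start of the episode above 0.02 m).
It also fails if it takes over 40 s, if anything falls off the work surface, if the arm or the gripper's body presses on something with over 40 N, if the wrist force passes 120 N, or if a joint passes its speed limit or range.

## Working session

There is one attempt and no reset: what is moved stays moved. The work goes in short steps, Python scripts to look and compute and a shell command to move; the robot and the scene stay as the last step left them, time stands still between calls to the robot, and variables do not carry over. Pictures are saved under pics/ and viewed, at most 10 in all, crops included, and the job is handed in when it is done.

```bash
mkdir -p pics; ls
python3 - <<'E'
from cell import telemetry, imaging
import cv2,numpy as np
print(telemetry.read_state())
for n in("side","top"):
    p,d=imaging.grab_frame(n); cv2.imwrite(f"pics/{n}0.png",p); np.save(f"{n}0.npy",d); print(n,imaging.camera_params(n))
E
```

```text
pics
{'time': 0.0, 'qpos': array([ 6.79871529e+01,  7.51344913e+00,  8.53302540e+01,  1.57460992e-03,
        8.72595029e+01, -4.89380589e+00]), 'qvel': array([ 0.01915436, -0.13466904, -0.04537065, -0.0343128 ,  0.08286729,
        0.07518411]), 'effort': array([ 5.88275961e-04, -5.59830558e+01, -4.91767502e+01,  7.70343840e-02,
        3.51575750e-02, -1.28608463e-05]), 'tool_pos': array([176.3946202 , 572.93725882, 239.59534774]), 'tool_rot': array([-1.79897304e+02, -1.03713507e-02,  1.62880873e+02]), 'wrist_force': array([ 0.2249098 ,  0.56180912, -0.94276964]), 'ft_torque': array([-0.04781412,  0.04863017,  0.0330518 ]), 'gripper_force': 0.0, 'finger_gap': 93.31831509429537}
side {'fov_y': 57.92896326326543, 'cx': 252.68677172497323, 'cy': 187.08500405357785, 'R': array([[ 0.89727693, -0.4408207 , -0.02390044],
       [-0.25647433, -0.47645029, -0.84096138],
       [ 0.35932581,  0.76070509, -0.54056705]]), 't': array([-313.73789336,  169.32602373,  814.85530068])}
top {'fov_y': 55.605432966000194, 'cx': 249.80495664583245, 'cy': 193.39222340373445, 'R': array([[ 0.02811034, -0.99941774,  0.01933862],
       [-0.98575407, -0.03092506, -0.16532562],
       [ 0.16582741, -0.01441577, -0.98604942]]), 't': array([   2.41438095,  389.61298485, 1033.75708442])}
```

View pics/side0.png

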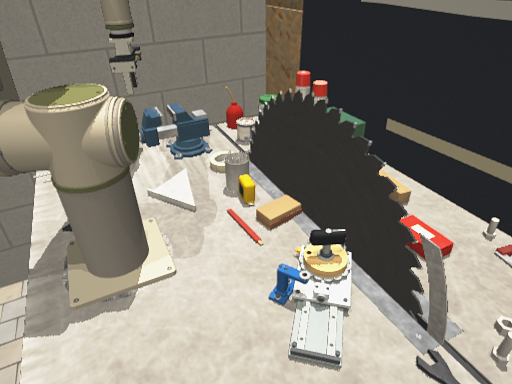

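View pics/top0.png

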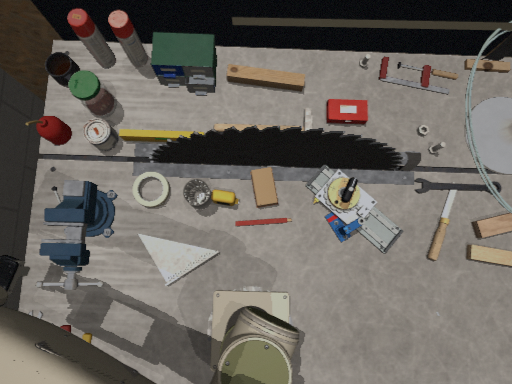

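The side view shows the sled near (325,265), the blue guide at (287,283) and the knob at (327,238). The top view shows the knob at (348,190), the guide at (342,225) and the slideway running from (315,175) to (395,240). Next I enlarge both.

Run:
```python
import cv2,numpy as np
a=cv2.imread("pics/top0.png")[160:255,295:410]; b=cv2.imread("pics/side0.png")[220:365,260:360]
a=cv2.resize(a,None,fx=4,fy=4,interpolation=cv2.INTER_CUBIC); b=cv2.resize(b,None,fx=3.3,fy=3.3,interpolation=cv2.INTER_CUBIC)
h=max(a.shape[0],b.shape[0]); o=np.zeros((h,a.shape[1]+b.shape[1],3),np.uint8); o[:a.shape[0],:a.shape[1]]=a;o[:b.shape[0],a.shape[1]:]=b
cv2.imwrite("pics/zoom0.png",o);print(o.shape)
```

```text
(478, 790, 3)
```

View pics/zoom0.png

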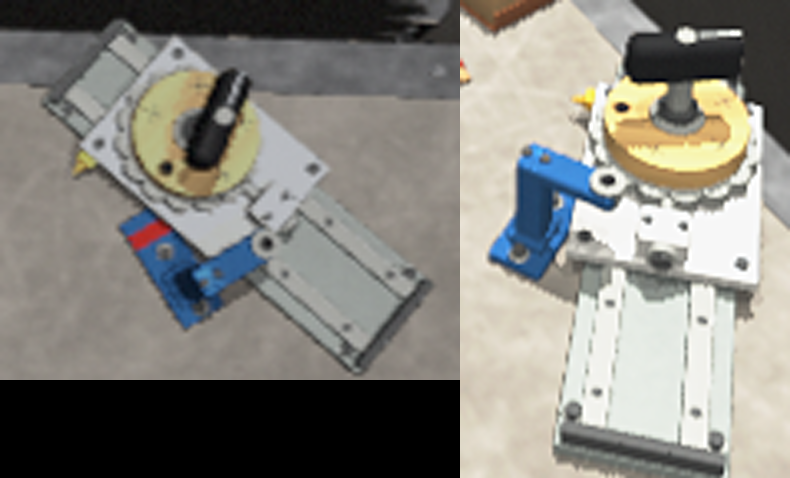

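The zoom (4x, offset (295,160)) shows slideway corners at (45,100), (118,20), (432,280) and (358,373). The pointer tip is at about (76,170), the red band middle at about (150,235), and the knob bar runs from (200,160) to (237,80). The sled sits to +y of the band. I'll measure with masks.

```bash
cat > h.py <<'E'
import cv2,numpy as np
from cell import imaging
def ray(n,uv,z):
    c=imaging.camera_params(n); f=192/np.tan(np.radians(c["fov_y"]/2)); R=np.array(c["R"]);t=np.array(c["t"])
    uv=np.atleast_2d(uv).astype(float)
    d=np.c_[(uv[:,0]-c["cx"])/f,(uv[:,1]-c["cy"])/f,np.ones(len(uv))]@R; o=-R.T@t
    return o+d*((z-o[2])/d[:,2])[:,None]
def mask(img,lo,hi,box):
    m=cv2.inRange(cv2.cvtColor(img,cv2.COLOR_BGR2HSV),np.array(lo),np.array(hi)); q=np.zeros_like(m); x0,y0,x1,y1=box; q[y0:y1,x0:x1]=m[y0:y1,x0:x1]; 
    v,u=np.nonzero(q); return np.c_[u,v].astype(float)
E
python3 - <<'E'
from h import *
np.set_printoptions(precision=1,suppress=True)
im=cv2.imread("pics/top0.png"); D=np.load("top0.npy")
z=np.array([[45,100],[118,20],[432,280],[358,373]])/4+[295-.4,160-.4]
C=ray("top",z,10);print("corners",C,np.linalg.norm(C-np.roll(C,1,0),axis=1))
e=(C[0]+C[1]-C[2]-C[3])/2; ey=e/np.linalg.norm(e); ex=np.array([ey[1],-ey[0],0]); print("ey",ey,"yaw of slide x",np.degrees(np.arctan2(ex[1],ex[0])))
O=C.mean(0)+ey*(-7+14)*1  # centre is at y=-7
print("origin",O)
loc=lambda P:np.c_[(P-O)@ex,(P-O)@ey]
r=mask(im,(0,120,100),(8,255,255),(320,205,345,228)); R=ray("top",r,8);print("red",len(r),R.mean(0),loc(R).mean(0),np.ptp(loc(R),axis=0))
y=mask(im,(15,120,120),(35,255,255),(308,194,320,206)); Y=ray("top",y,16.5);L=loc(Y);print("pointer n",len(y),L.mean(0),"tip",L[L[:,0].argmin()],Y[L[:,0].argmin()])
k=mask(im,(0,0,0),(180,255,60),(335,174,360,206)); K=ray("top",k,123)
rc=cv2.minAreaRect(K[:,:2].astype(np.float32));print("knob",len(k),K.mean(0),rc,loc(K).mean(0))
w=K[:,:2]-K[:,:2].mean(0);u=np.linalg.svd(w,full_matrices=False)[2][0];print("knob dir",np.degrees(np.arctan2(u[1],u[0])))
# knob depth based
c=imaging.camera_params("top");f=192/np.tan(np.radians(c["fov_y"]/2))
d=D[k[:,1].astype(int),k[:,0].astype(int)];P=(np.c_[(k[:,0]-c["cx"])/f*d,(k[:,1]-c["cy"])/f*d,d]-c["t"])@np.array(c["R"])
s=P[P[:,2]>112];print("knob depth",len(s),s.mean(0),np.percentile(s[:,2],[5,50,95]),loc(s*[1,1,0]).mean(0))
w=s[:,:2]-s[:,:2].mean(0);u=np.linalg.svd(w,full_matrices=False)[2][0];print(np.degrees(np.arctan2(u[1],u[0])),cv2.minAreaRect(s[:,:2].astype(np.float32)))
# blue side view of the knob
im=cv2.imread("pics/side0.png");D=np.load("side0.npy");c=imaging.camera_params("side");f=192/np.tan(np.radians(c["fov_y"]/2))
k=mask(im,(0,0,0),(180,255,60),(306,226,348,247));d=D[k[:,1].astype(int),k[:,0].astype(int)];P=(np.c_[(k[:,0]-c["cx"])/f*d,(k[:,1]-c["cy"])/f*d,d]-c["t"])@np.array(c["R"])
P=P[(P[:,2]>85)&(P[:,2]<128)];print("side knob",len(P),P.mean(0),P.min(0),P.max(0))
E
```

```text
corners [[ 425.3 -154.3   10. ]
 [ 489.  -209.8   10. ]
 [ 298.5 -442.4   10. ]
 [ 228.8 -384.9   10. ]] [302.9  84.5 300.6  90.4]
ey [0.6 0.8 0. ] yaw of slide x -39.88415968443771
origin [ 364.9 -292.5   10. ]
red 24 [ 326.4 -232.6    8. ] [-67.9  21.3] [27.4 14.1]
pointer n 8 [-62.9  93.7] tip [-68.1  92.8] [ 372.1 -177.6   16.5]
knob 181 [ 389.  -248.2  123. ] ((387.5040588378906, -248.65884399414062), (28.0305118560791, 84.20206451416016), 58.85016632080078) [-9.9 49.4]
knob dir 154.55587862594402
knob depth 158 [ 391.2 -251.3  120.1] [115.3 120.4 123.6] [-6.2 48.5]
158.43007645581594 ((395.3062438964844, -255.01150512695312), (22.505783081054688, 69.91419219970703), 67.4905776977539)
side knob 421 [ 388.6 -264.1  112. ] [ 359.2 -279.5   95.5] [ 423.7 -239.9  123.6]
```

```bash
python3 -m pendant '[[[-31,-35,0],[0,0,0],0],[[-68,-77,0],[0,0,0],0],[[-108,-121,0],[0,0,0],0],[[-148,-166,0],[0,0,0],0],[[-188,-211,0],[0,0,0],0],[[-228,-256,0],[0,0,0],0],[[-260,-292,0],[0,0,0],0],[[-285,-320,0],[0,0,0],0],[[-300,-338,0],[0,0,0],0],[[-309,-348,0],[0,0,0],0]]' 30 && python3 -m pendant '[[[-9,-25,0],[0,0,0],0],[[-24,-65,0],[0,0,0.01],0],[[-42,-110,0],[0,0,0.02],0],[[-60,-160,0],[0,0,0.04],0],[[-79,-210,0],[0,0,0.05],0],[[-98,-260,0],[0,0,0.06],0],[[-115,-305,0],[0,0,0.075],0],[[-129,-342,0],[0,0,0.09],0],[[-139,-368,0],[0,0,0.096],0],[[-143,-380,0],[0,0,0.096],0]]'; python3 -c "
from cell import telemetry as t;print(t.read_state())"
```

```text
time: 1.35
tool_pos: [369.7, 148.8, 240.4]
tool_rot: [-180.0, -0.0, 162.8]
wrist_force: [0.0, 0.3, 0.4]
finger_gap: 92.7
gripper_force: 0.0
time: 2.6
tool_pos: [394.3, -256.1, 240.2]
tool_rot: [180.0, -0.1, 157.3]
wrist_force: [0.1, 0.4, -0.5]
finger_gap: 92.9
gripper_force: 0.0
{'time': 2.6, 'qpos': array([-3.92648951e+01, -1.30014565e+01,  1.05128328e+02,  8.19442020e-03,
        8.79293632e+01, -1.06598187e+02]), 'qvel': array([-8.31297562,  8.28229072, -7.12418724,  0.42700383, -0.94652852,
       -9.07800504]), 'effort': array([ 5.36620879e-03, -3.80185890e+01, -4.91097414e+01, -2.36116648e-01,
       -8.43842304e-02,  1.23573882e-01]), 'tool_pos': array([ 394.2687662 , -256.10605082,  240.18549629]), 'tool_rot': array([ 1.79976088e+02, -5.15524264e-02,  1.57333002e+02]), 'wrist_force': array([ 0.06384204,  0.41646188, -0.50423494]), 'ft_torque': array([-0.01240956, -0.04142934, -0.00554318]), 'gripper_force': 0.0, 'finger_gap': 92.92844621090889}
```

```bash
python3 -m pendant '[[[0,0,10],[0,0,0],0],[[0,0,30],[0,0,0],0],[[0,0,50],[0,0,0],0],[[0,0,70],[0,0,0],0],[[0,0,90],[0,0,0],0],[[0,0,105],[0,0,0],0],[[0,0,118],[0,0,0],0],[[0,0,126],[0,0,0],0],[[0,0,130],[0,0,0],0],[[0,0,130],[0,0,0],0]]' 30
python3 - <<'E'
from h import *
p,d=imaging.grab_frame("side");q,d=imaging.grab_frame("top");cv2.imwrite("pics/s1.png",p);cv2.imwrite("pics/t1.png",q)
a=cv2.resize(p[190:310,250:370],None,fx=3.3,fy=3.3);b=cv2.resize(q[155:255,295:395],None,fx=4,fy=4)[:396]
cv2.imwrite("pics/z1.png",np.hstack([a,b]))
E
```

```text
time: 3.85
tool_pos: [394.3, -255.5, 110.7]
tool_rot: [-180.0, 0.0, 157.4]
wrist_force: [0.1, -0.8, -0.6]
finger_gap: 92.8
gripper_force: 0.0
```

View pics/z1.png

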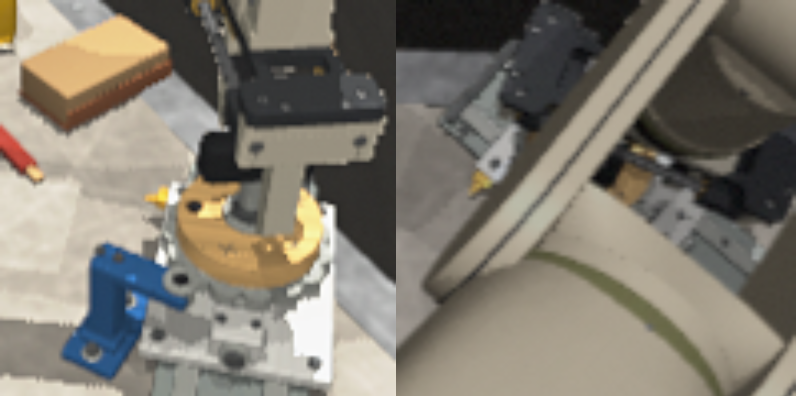

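The fingers straddle the bar with the tips above the disc, and the arm hides the band in the top view. I close the fingers now and refine the band and tip positions from the initial images.

```bash
python3 -m pendant '[[[0,0,0],[0,0,0],0.3],[[0,0,0],[0,0,0],0.5],[[0,0,0],[0,0,0],0.7],[[0,0,0],[0,0,0],0.9],[[0,0,0],[0,0,0],1],[[0,0,0],[0,0,0],1],[[0,0,0],[0,0,0],1],[[0,0,0],[0,0,0],1],[[0,0,0],[0,0,0],1],[[0,0,0],[0,0,0],1]]' 30
python3 - <<'E'
from h import *
np.set_printoptions(precision=1,suppress=True)
ex=np.array([.767,-.641,0]);ey=np.array([.641,.767,0]);O=np.array([364.9,-292.5,0])
loc=lambda P:np.c_[(P-O)@ex,(P-O)@ey]
print("bush top",loc(ray("top",[360.85,220.35],78)),"side",loc(ray("side",[303.8,274.1],78)))
im=cv2.imread("pics/top0.png");s=cv2.imread("pics/side0.png")
# sub-pixel redness-weighted band centroid
b=im[205:228,320:348].astype(float);w=np.clip(b[...,2]-np.maximum(b[...,0],b[...,1])-40,0,None)
v,u=np.nonzero(w);ww=w[v,u];L=loc(ray("top",np.c_[u+320,v+205],8));m=(ww[:,None]*L).sum(0)/ww.sum();print("band",m,np.sqrt((ww[:,None]*(L-m)**2).sum(0)/ww.sum())*12**.5)
# yellowness
for n,i,(x0,y0,x1,y1) in(("top",im,(308,192,322,208)),("side",s,(292,245,304,256))):
    b=i[y0:y1,x0:x1].astype(float);w=np.clip(b[...,1]-b[...,0]-60,0,None);v,u=np.nonzero(w);ww=w[v,u];L=loc(ray(n,np.c_[u+x0,v+y0],16.5));m=(ww[:,None]*L).sum(0)/ww.sum()
    print(n,"pointer mean",m,"tip",L[L[:,0].argsort()[:4]],len(ww))
# hole of side: blue foot +y end
B=mask(im,(100,120,60),(125,255,255),(315,200,365,245));L=loc(ray("top",B,8));print("blue y max",L[:,1].max(),"x min",L[:,0].min())
E
```

```text
time: 5.2
tool_pos: [394.3, -255.9, 110.7]
tool_rot: [-180.0, 0.0, 157.4]
wrist_force: [-0.3, -4.6, -2.8]
finger_gap: 21.8
gripper_force: 30.0
bush top [[-35.5 -34.8]] side [[-35.9 -37.1]]
band [-68.6  21.7] [26.6 13.6]
top pointer mean [-59.   93.5] tip [[-68.1  92.7]
 [-65.8  94.7]
 [-63.8  92.4]
 [-61.8  90.2]] 13
side pointer mean [-61.2  95.7] tip [[-70.5  93.8]
 [-70.   90.4]
 [-68.2  94.2]
 [-67.8  90.9]] 24
blue y max 40.77111190141381 x min -102.16588776121259
```

Run:
```python
from h import *
np.set_printoptions(precision=1,suppress=True)
ex=np.array([.767,-.641,0]);ey=np.array([.641,.767,0]);O=np.array([364.9,-292.5,0])
def pts(n,px):
    D=np.load(n+"0.npy");c=imaging.camera_params(n);f=192/np.tan(np.radians(c["fov_y"]/2));px=np.array(px,float)
    d=D[px[:,1].round().astype(int),px[:,0].round().astype(int)]
    P=(np.c_[(px[:,0]-c["cx"])/f*d,(px[:,1]-c["cy"])/f*d,d]-c["t"])@np.array(c["R"]);return np.c_[(P-O)@ex,(P-O)@ey,P[:,2]]
im=cv2.imread("pics/top0.png")
r=mask(im,(0,120,100),(8,255,255),(320,205,345,228));print("red",pts("top",r))
print("bush top",pts("top",[[360,220],[361,220],[361,221],[362,221],[359,219],[363,219],[361,218]]))
print("bush side",pts("side",[[303,273],[304,274],[305,275],[301,274],[308,274]]))
print("ptr",pts("top",[[314,202],[315,202],[315,201],[316,200]]))
a=im[195:250,318:373];b=cv2.imread("pics/side0.png")[250:310,265:325]
cv2.imwrite("pics/z2.png",np.hstack([cv2.resize(a,(400,400),interpolation=0),cv2.resize(b,(400,400),interpolation=0)]))
```

```text
red [[-59.9  22.5   4.9]
 [-58.1  20.4   5.6]
 [-56.2  18.1   5.8]
 [-55.4  16.5  10.8]
 [-64.3  22.9   5.3]
 [-62.9  20.9   7.5]
 [-60.8  18.6   7. ]
 [-59.4  16.7   9.3]
 [-56.5  14.    5.8]
 [-71.7  26.   10. ]
 [-68.5  23.2   4.6]
 [-67.3  21.3   8. ]
 [-65.4  19.1   8.4]
 [-63.3  16.8   7.7]
 [-77.4  28.3   7.6]
 [-75.1  25.9   6.3]
 [-73.8  24.    9.2]
 [-71.2  21.5   6.5]
 [-68.8  19.    4.5]
 [-78.3  24.5  10. ]
 [-75.7  21.9   7.3]
 [-73.8  19.7   7.5]
 [-82.2  24.6   8.1]
 [-79.3  21.9   4.1]]
bush top [[-36.  -32.6  77.1]
 [-34.3 -34.6  77.5]
 [-36.5 -36.3  77.5]
 [-34.3 -38.6  76.4]
 [-35.6 -28.8  76.9]
 [-28.2 -37.1  77. ]
 [-29.6 -31.3  76.3]]
bush side [[-37.8 -33.7  77.1]
 [-35.6 -37.1  78.4]
 [-33.5 -38.3  77.5]
 [-41.2 -37.1  77.1]
 [-28.2 -34.9  77.8]]
ptr [[-68.7  92.8  18.8]
 [-61.6  89.5  -2.1]
 [-64.1  92.5  17.7]
 [-61.   92.4  22.6]]
```

View pics/z2.png

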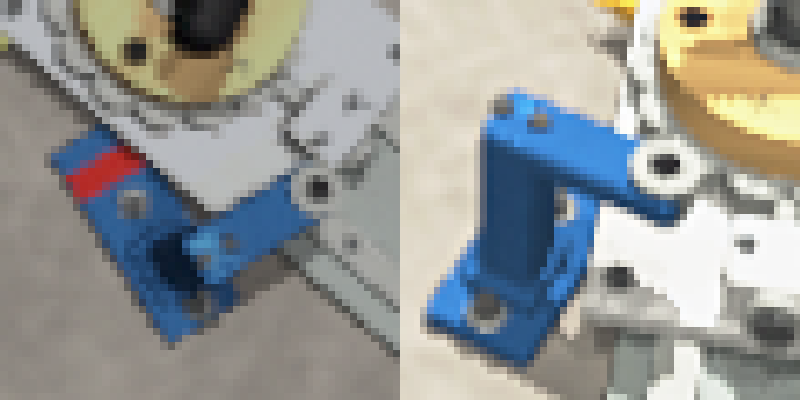

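The left crop shows the guide's foot and red band running at about 30° in the image, while the slideway runs at about 45–50°. The guide looks rotated relative to my slideway axes. I'll check with the bored hole and by fitting the orientation of each part.

Run:
```python
from h import *
np.set_printoptions(precision=1,suppress=True)
ex=np.array([.767,-.641,0]);ey=np.array([.641,.767,0]);O=np.array([364.9,-292.5,0])
loc=lambda P:np.c_[(P-O)@ex,(P-O)@ey]
ang=lambda d:np.degrees(np.arctan2(d[1],d[0]))
im=cv2.imread("pics/top0.png")
print("hole",loc(ray("top",[335.9,201.8],57)),"side",loc(ray("side",[260+(622-460)/3.3-.3,220+107/3.3-.3],57)))
# z2 left crop scale 400/55
q=lambda a:np.array(a)*55/400+[317.5,194.5]
F=ray("top",q([[50,158],[170,342],[65,185],[118,150],[80,200],[145,160],[100,128],[238,300]]),8)
print("foot -x edge yaw",ang(F[1]-F[0]),"len",np.linalg.norm(F[1]-F[0]),"red edges",ang(F[3]-F[2]),ang(F[5]-F[4]));print(loc(F))
A=ray("top",q([[190,235],[300,180],[225,282],[320,225]]),74);print("arm edges",ang(A[1]-A[0]),ang(A[3]-A[2]))
z=lambda a:np.array(a)/4+[294.6,159.6]
S=ray("top",z([[178,38],[327,170],[205,255],[80,145]]),30);print("sled corners",loc(S),ang(S[0]-S[1]),ang(S[3]-S[2]),ang(S[0]-S[3]),ang(S[1]-S[2]))
R=ray("top",z([[45,100],[358,373],[118,20],[432,280]]),10);print("slide edges",ang(R[0]-R[1]),ang(R[2]-R[3]))
```

```text
hole [[-35.6  48.3]] side [[-34.   47.2]]
foot -x edge yaw -146.613232749179 len 87.84136397016928 red edges -55.539501151334676 -57.35498394505873
[[ -78.3   41.7]
 [-103.6  -42.4]
 [ -82.8   30.1]
 [ -57.2   22.9]
 [ -83.4   21.6]
 [ -53.    12. ]
 [ -55.1   34.2]
 [ -72.1  -52.4]]
arm edges -62.3850089947803 -58.28393807442339
sled corners [[ 54.7 100.8]
 [ 50.8 -44.3]
 [-57.7 -16.2]
 [-56.1 103.8]] 48.570806755763655 49.34627091446856 -41.44802251177528 -54.39585973840635
slide edges 49.56511062253141 50.670761813760826
```

The hole offset of (-35.5, 0) and the 87 mm corner check confirm the slideway axes. The guide itself is rotated about 17° clockwise about its bush. In the guide's own frame the band sits 45 mm from the bush, as specified. So the painted band at the pointer's track (x = -73) is centred near y = 22 on the slideway. I drag the sled about -70 mm.

```bash
python3 -m pendant '[[[1,-3,0],[0,0,0],1],[[3,-11,0],[0,0,0],1],[[6.5,-21,0],[0,0,0],1],[[9.7,-31,0],[0,0,0],1],[[12.8,-41,0],[0,0,0],1],[[16,-51,0],[0,0,0],1],[[18.7,-60,0],[0,0,0],1],[[20.2,-65,0],[0,0,0],1],[[20.8,-66.8,0],[0,0,0],1],[[20.8,-66.8,0],[0,0,0],1]]' 30
python3 - <<'E'
from h import *
p,d=imaging.grab_frame("side");q,d=imaging.grab_frame("top");cv2.imwrite("pics/s2.png",p);cv2.imwrite("pics/t2.png",q)
a=cv2.resize(p[220:320,255:355],None,fx=4,fy=4,interpolation=2);b=cv2.resize(q[170:270,295:395],None,fx=4,fy=4,interpolation=2)
cv2.imwrite("pics/z3.png",np.hstack([a,b]))
E
```

```text
time: 6.45
tool_pos: [349.8, -308.7, 110.7]
tool_rot: [180.0, 0.0, 157.4]
wrist_force: [4.9, 0.4, -1.0]
finger_gap: 21.8
gripper_force: 30.0
```

View pics/z3.png

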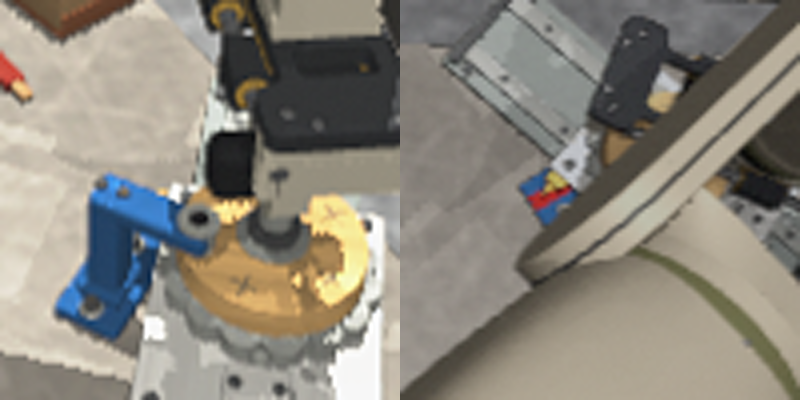

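The right crop shows the yellow pointer at about (553,180) lying over the red band at about (545,195). I measure the tip against the band.

Run:
```python
from h import *
np.set_printoptions(precision=1,suppress=True)
ex=np.array([.767,-.641,0]);ey=np.array([.641,.767,0]);O=np.array([364.9,-292.5,0])
loc=lambda P:np.c_[(P-O)@ex,(P-O)@ey]
im=cv2.imread("pics/t2.png")
y=mask(im,(15,120,120),(35,255,255),(324,205,342,225));L=loc(ray("top",y,16.5));o=L[:,0].argsort();print("yellow",len(y),L.mean(0),L[o[:4]],y[o[:3]])
r=mask(im,(0,120,90),(8,255,255),(320,205,345,228));L=loc(ray("top",r,8));print("red",L.mean(0));print(L[L[:,0].argsort()])
cv2.imwrite("pics/z4.png",cv2.resize(im[200:235,318:353],(560,560),interpolation=0))
```

```text
yellow 14 [-60.8  25.2] [[-69.   26.4]
 [-67.   24.2]
 [-64.7  26.1]
 [-62.8  23.9]] [[331. 217.]
 [332. 217.]
 [332. 216.]]
red [-71.2  21.8]
[[-82.1  24.6]
 [-80.1  22.4]
 [-77.9  24.3]
 [-77.5  28.4]
 [-75.9  22. ]
 [-75.5  26.1]
 [-73.9  19.8]
 [-73.6  23.9]
 [-71.6  21.7]
 [-71.3  25.8]
 [-69.6  19.4]
 [-67.3  21.3]
 [-65.3  19.1]
 [-61.   18.8]
 [-59.   16.5]
 [-57.   14.3]]
```

View pics/z4.png

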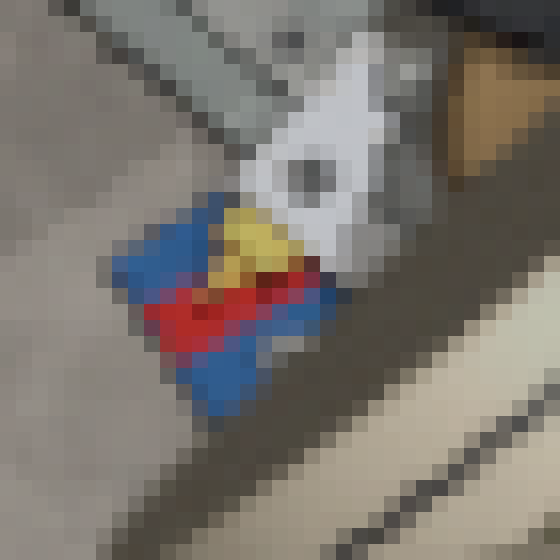

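The tip is on the band with its centre about 2 mm high. I nudge it 2 mm further and dwell, then begin turning.

```bash
python3 -m pendant '[[[0.3,-1,0],[0,0,0],1],[[0.6,-2,0],[0,0,0],1],[[0.6,-2,0],[0,0,0],1],[[0.6,-2,0],[0,0,0],1],[[0.6,-2,0],[0,0,0],1],[[0.6,-2,0],[0,0,0],1],[[0.6,-2,0],[0,0,0],1],[[0.6,-2,0],[0,0,0],1],[[0.6,-2,0],[0,0,0],1],[[0.6,-2,0],[0,0,0],1]]' 30
python3 -m pendant '[[[0,0,0],[0,0,0.04],1],[[0,0,0],[0,0,0.1],1],[[0,0,0],[0,0,0.17],1],[[0,0,0],[0,0,0.24],1],[[0,0,0],[0,0,0.31],1],[[0,0,0],[0,0,0.37],1],[[0,0,0],[0,0,0.41],1],[[0,0,0],[0,0,0.42],1],[[0,0,0],[0,0,0.42],1],[[0,0,0],[0,0,0.42],1]]' 30
```

```text
time: 7.8
tool_pos: [348.5, -310.3, 110.7]
tool_rot: [180.0, 0.0, 157.4]
wrist_force: [5.7, 0.6, -2.1]
finger_gap: 22.0
gripper_force: 30.0
time: 9.05
tool_pos: [348.6, -310.1, 110.7]
tool_rot: [179.9, 0.0, 133.3]
wrist_force: [5.2, 2.6, -1.0]
finger_gap: 21.8
gripper_force: 30.0
```

```bash
python3 -m pendant '[[[0,0,0],[0,0,0.04],1],[[0,0,0],[0,0,0.1],1],[[0,0,0],[0,0,0.17],1],[[0,0,0],[0,0,0.24],1],[[0,0,0],[0,0,0.31],1],[[0,0,0],[0,0,0.37],1],[[0,0,0],[0,0,0.41],1],[[0,0,0],[0,0,0.42],1],[[0,0,0],[0,0,0.42],1],[[0,0,0],[0,0,0.42],1]]' 30
python3 -m pendant '[[[0,0,0],[0,0,0.04],1],[[0,0,0],[0,0,0.1],1],[[0,0,0],[0,0,0.17],1],[[0,0,0],[0,0,0.24],1],[[0,0,0],[0,0,0.31],1],[[0,0,0],[0,0,0.37],1],[[0,0,0],[0,0,0.41],1],[[0,0,0],[0,0,0.417],1],[[0,0,0],[0,0,0.417],1],[[0,0,0],[0,0,0.417],1]]' 30
python3 - <<'E'
from h import *
from cell import telemetry
print(telemetry.read_state()["ft_torque"])
p,d=imaging.grab_frame("side");q,d=imaging.grab_frame("top");cv2.imwrite("pics/s5.png",p);cv2.imwrite("pics/t5.png",q)
a=cv2.resize(p[220:320,255:355],None,fx=4,fy=4,interpolation=2);b=cv2.resize(q[170:270,295:395],None,fx=4,fy=4,interpolation=2)
cv2.imwrite("pics/z5.png",np.hstack([a,b]))
ex=np.array([.767,-.641,0]);ey=np.array([.641,.767,0]);O=np.array([364.9,-292.5,0])
loc=lambda P:np.c_[(P-O)@ex,(P-O)@ey]
y=mask(q,(15,120,120),(35,255,255),(324,205,342,225));L=loc(ray("top",y,16.5));o=L[:,0].argsort();print("yellow",len(y),L.mean(0),L[o[:4]])
E
```

```text
time: 10.3
tool_pos: [348.7, -310.3, 110.7]
tool_rot: [179.9, 0.0, 109.3]
wrist_force: [6.4, 1.5, -2.5]
finger_gap: 21.7
gripper_force: 30.0
time: 11.55
tool_pos: [349.0, -310.6, 110.7]
tool_rot: [179.9, 0.0, 85.4]
wrist_force: [8.9, -1.2, -4.9]
finger_gap: 21.8
gripper_force: 30.0
[-0.18313362 -1.22235683 -0.08743702]
yellow 16 [-61.11737156  20.9222348 ] [[-69.31611832  22.34787949]
 [-67.34765407  20.13129577]
 [-67.02557411  24.22601444]
 [-65.05608661  22.00851706]]
```

View pics/z5.png

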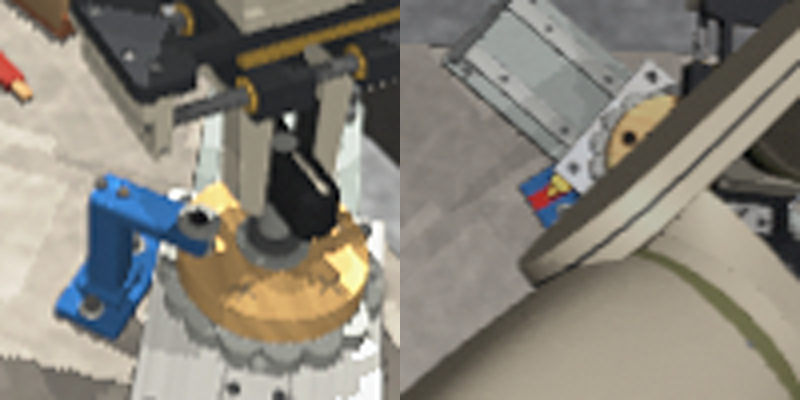

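The knob has turned and is still held between the fingers. The bored hole now shows at (628,138) in the right crop, and the pointer is on the red band. I check the plate angle from the hole.

Run:
```python
from h import *
from cell import telemetry
ex=np.array([.767,-.641,0]);ey=np.array([.641,.767,0]);O=np.array([364.9,-292.5,0])
P=ray("top",[351.6,204.1],57)-O;h=np.array([(P@ex)[0],(P@ey)[0]+23]);print(h,np.hypot(*h),180-np.degrees(np.arctan2(h[1],h[0])))
s=telemetry.read_state();print(s["time"],s["tool_rot"],s["gripper_force"],s["qvel"])
```

```text
[-10.71179669  33.348145  ] 35.02629531307107 72.19240153491069
11.65 [1.79887916e+02 1.42940768e-02 8.53776215e+01] 29.987707436084747 [-0.09705225 -0.05796917 -0.06400201 -0.02877239  0.00925493 -0.04787791]
```

The plate reads 72.2° at the expected 35 mm hole radius, it is still, and the grip is 30 N.

```bash
python3 -c "
from cell import robot;print(robot.close_job())"
```

```text
the job is handed in; nothing more can be done
None
```

I handed the job in with the pointer tip near the middle of the painted red band, the plate on its third stop (72.2° measured) and the knob held at 30 N; the guide stands about 17° off square, so I followed the paint, and the bush lies about 13 mm along the rails from the holes' line; no verdict came back.

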